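Uncover the bearing press

TASK

Get the hand press ready for the next bearing: swing its lever all the way up so that the plunger is out of the way, then lift the loose orange cover off the round nest and set it on the cork mat, the right way up and wholly on the mat. Keep the cover roughly level throughout and lower it onto the mat before letting go; leave the lever up and everything else where it is.

Things in the scene. Friction and masses are not known exactly. Their poses are not given: they have to be found in the camera images.
- press: Fixed chrome hand press. Origin on the work surface under the plunger axis; x points from its open front to its column, z up; its yaw varies. Blue base plate x -70 to +110, y +-60, 20 mm high. Round steel nest on the base (radius 42, top at z 50) centred on the origin. Column radius 20 at x 85.
- head_front (a point): Middle of the lower front edge of the press head, at press x -36, z 215. The head (press x -36 to +112, y +-30, z 215 to 275) overhangs the cover's fin: a tool pointing straight down cannot reach the fin, one tilted 30 to 40 degrees, coming from the press's front and pointing forward and down, can.
- plunger: Round steel plunger, radius 12, on the press axis; origin at the centre of its lower face, which hangs 57 mm above the work surface (3 mm above the cover's top) with the lever fully down and rises 42 mm per rad of lever, to 112 mm.
- lever_arm (a joint): Press lever. 0: fully down (pointing to the front, 30 degrees below level); grows as the ball end is raised, to 1.31 rad at the stop (45 degrees above level). Starts at or a little above 0, stays where it is left (about 3 N at the ball).
- lever_pivot (a point): Lever pivot, at press x 20, y 58, z 240; the pivot axis is the press's y axis.
- lever_ball (a point): Centre of the black ball (radius 14) at the lever's end, 130 mm from the pivot, on a rod of radius 5. It swings in the plane press y = 58.
- cover: Loose round orange plastic cover, an upside-down cup over the nest, about 0.16 kg. Origin at the centre of its open lower rim, z up. Outer radius 48, inner 45, 18 mm high, top 4 thick: on the nest its rim hangs 14 mm below the nest top (origin 36 mm above the work surface). A black upright fin on top, centre x -34, is 24 long (x), 10 thick (y), from z 18 to 56.
- cover_fin (a point): Grip point in the fin, at cover x -34, y 0, z 44 (12 mm below the fin's top); axes as the cover's. Grip across y.
- nest_top (a point): Centre of the nest's top face, 50 mm above the work surface; axes as the press's.
- mat_top (a point): Centre of the upper face of the fixed round cork mat, radius 80, 6 mm thick; it lies to the left or to the right of the press.
- yoyo: Sky-blue yo-yo, 58 mm across, 42 high, lying on a black rubber pad (radius 65, 5 mm thick) on the other side of the press: not the cork mat. Leave alone. Origin at its underside.
- red_yoyo: Red yo-yo, 58 mm across, 42 high. Leave alone.
- jar: Glass jar with cork lid, radius 36, 125 high. Leave alone. Origin at its underside.
- seater: Steel response pad seater, 127 mm long, 22 high, lying. Leave alone.
- dish: Low steel dish 90 x 60 x 18 with two white bearings. Leave alone.
- screwdriver: Screwdriver, 150 long, lying. Leave alone.
- carton: Cardboard carton 90 x 70 x 60. Leave alone.
There are look-alikes about, which are no part of the job. Of the things that look like the cover, the larger one is meant. Of the things shaped like the part that bears mat_top, the cork one is meant.

How it is judged:
On the way, in this order (a step that is already met when the one before it is completed fails the run):
1. the lever is swung up (over 1.15 rad) with the cover still on the nest (value of joint lever_arm above 1.15 rad and z of cover in the frame of nest_top below -0.009 m and horizontal distance between cover and nest_top below 0.008 m), for 0.1 s.
2. the cover is held in the fingers with its rim above the nest top (z of cover in the frame of nest_top above 0.001 m and contact force between the fingers and cover above 0.5 N), for 0.1 s.
3. the cover, still in the fingers, is lowered to within 10 mm of the cork mat, wholly over it (z of cover in the frame of mat_top below 0.01 m and horizontal distance between cover and mat_top below 0.032 m and contact force between the fingers and cover above 0.3 N), for 0.05 s.
At the end, for the whole second after the job is handed in: The lever is still up (over 1.15 rad of 1.31) and the cover lies at rest on the cork mat, right way up (tilt under 0.08 rad, rim within 4 mm of the mat's surface), wholly on it (centre within 32 mm of the mat's centre) (value of joint lever_arm above 1.15 rad and horizontal distance between cover and mat_top below 0.032 m and z of cover in the frame of mat_top between -0.004 and 0.004 m and angle between cover's own z axis and vertical below 0.08 rad and linear speed of cover below 0.02 m/s); the robot touches nothing.
It fails at once if the cover is tipped more than 0.5 rad (angle between cover's own z axis and vertical above 0.5 rad).
It fails at once if a yo-yo, the jar, seater, dish, screwdriver or carton is moved more than 20 mm (distance of any of yoyo, red_yoyo, jar, seater, dish, screwdriver, carton from where it was at the start of the episode above 0.02 m).
It also fails if it takes over 50 s, if anything falls off the work surface, if the arm or the gripper's body presses on something with over 40 N, if the wrist force passes 120 N, or if a joint passes its speed limit or range.

ROBOT

A 7-joint arm with a two-finger parallel gripper is mounted at the origin on the work surface. World frame = base frame: x ahead of the robot, y to its left, z up, the work surface at z = 0. Lengths are in m, angles in rad, forces in N, time in s.
With the tool pointing down it reaches from about 0.4 to 0.925 m from the base axis. Payload 5.6 kg.
Tool frame: the origin (TCP) lies between the finger pads, 19 mm behind the fingertips; this is the grasp point; z points along the fingers, y is the line along which they close (so a half turn about z gives the same grasp; the last joint's range is limited). The gripper opens to 85 mm and grips with 20 to 120 N. Pads are 22 mm wide; open, the fingers measure 114 mm over their backs; the gripper's body (76 mm by 85 mm) begins 54 mm behind the grasp point. The pads swing forward as they close: fully open they stand 13 mm farther back than shut.
Start: joints at [-1.164, 0.468, -0.012, 1.603, 0.006, 1.071, -0.056], TCP at [0.283, 0.585, 0.25] pointing down, gripper open.
Joint ranges: [-2.53, 2.53], [-0.31, 2.02], [-1.57, 1.55], [0.28, 2.44], [-1.29, 4.43], [0.15, 1.84], [-2.92, 2.92]. Speed limits (rad/s): [2.57, 2.57, 3.14, 3.14, 3.14, 3.14, 3.14].

INTERFACE

Orientations are given as a unit quaternion [x, y, z, w].
In Python, from cell import r, imaging gives the robot as it stands. The module is installed in compiled form; this text tells all that it offers.
- The arm moves only by the tool send_rows, never from a script. Its argument "commands" is one flat list of numbers, 7 for each row, row after row: the turn, a rotation vector about the tool's x, y, z in rad, then the shift along the tool's x, y, z in m, then the opening, from 0 (shut) to 1 (fully open). In form: [rx, ry, rz, tx, ty, tz, grip, rx, ry, rz, tx, ty, tz, grip, ...]. A call has exactly 10 rows; each row shifts and turns the commanded pose from where the row before left it, along the tool's axes as they then stand; what a row does not reach is not made up. A row lasts 1/10 s, in which the tool goes at most 50 mm and 8.59 degrees, less where a joint would pass 70% of its speed; a pose out of reach is approached as far as the arm can. A call with a gripper value outside its range is refused whole. The fingers move at their own pace and stop on an object; the grip force is fixed at half the most. Time passes only in rows, so rows that do not move let the fingers close, or fill a call up. It gives the time, the measured TCP pose, the force, the opening and the grip force at its end, in the units of the state.
- r.state(): the state, without advancing time (a new reading comes with each control period).
- imaging.read_camera(name): name is "scene" or "top" or "wrist"; returns (picture, depth): 420x560x3 uint8, red, green, blue; 420x560 float32, m along the optical axis (not along the pixel's ray), 0 where there is no reading.
- imaging.camera_params(name): a dict with "K" (3x3 intrinsics, pixels), "dist" ([k1, k2, p1, p2, k3] as OpenCV has them; the pictures are not rectified), "origin" and "rotation" of the camera in the world; the wrist camera has in their place "tool_from_camera" (4x4, takes a point from camera to tool coordinates, whose origin is the TCP and whose axes are the flange's). Camera axes: x right, y up, looking along -z (the intrinsics and any distortion apply to the point x, -y, -z); pixel columns grow to the right and rows downward; lengths in m; the calibration is good to about 2 mm. A picture is of the moment at which its call begins: read the wrist's pose just before it. camera_params takes no time and is no camera call.
- r.finish_job(): hands the job in; it is judged then, once.
The state is a dict: "t": time; "joint_positions": joint angles; "joint_velocities": joint speeds; "joint_efforts": joint torques, N m; "position": TCP position; "orientation": TCP orientation; "wrist_force": force on the tool from outside, world axes, zero at the start; "ft_torque": the same for the moment, N m; "gripper_width": finger opening in m; "grip_force": force on a finger pad.
Only numpy, scipy, OpenCV 4.12 (cv2) and the standard library are available. Lean on these libraries where they do the work, as an engineer would, in place of code of your own. Each camera call takes 0.05 s, during which the arm holds its last target. There are 200 camera calls.

## Working session

There is one attempt and no reset: what is moved stays moved. The work goes in short steps, Python scripts to look and compute and a tool call to move; the robot and the scene stay as the last step left them, time stands still between calls to the robot, and variables do not carry over. Pictures are saved under pics/ and viewed, at most 10 in all, crops included, and the job is handed in when it is done.

Besides the shell and the picture viewer there is one more tool, called as name(argument=value, ...) on one line, values as JSON. send_rows: Moves the arm, as the interface text tells. Its arguments: {"type":"object","properties":{"commands":{"type":"array"}},"required":["commands"]}

```bash
mkdir -p pics
cat > h.py <<'E'
import numpy as np, cv2
from scipy.spatial.transform import Rotation as R
from cell import r, imaging
def cam(name):
    p=imaging.camera_params(name)
    K=np.array(p["K"]);d=np.array(p["dist"])
    if name=="wrist":
        s=r.state();T=np.eye(4);T[:3,:3]=R.from_quat(s["orientation"]).as_matrix();T[:3,3]=s["position"]
        T=T@np.array(p["tool_from_camera"])
        return K,d,T[:3,3],T[:3,:3]
    return K,d,np.array(p["origin"]),np.array(p["rotation"])
def shot(name):
    c=cam(name);im,de=imaging.read_camera(name)
    np.savez(f"{name}.npz",im=im,de=de,K=c[0],d=c[1],o=c[2],R=c[3])
def load(name): return np.load(f"{name}.npz")
def rays(f,px):
    u=cv2.undistortPoints(np.array(px,float).reshape(-1,1,2),f["K"],f["d"]).reshape(-1,2)
    return np.c_[u[:,0],-u[:,1],-np.ones(len(u))]@f["R"].T
def pts(f,px):   # depth-based
    de=f["de"];out=[]
    for (u,v),ry in zip(px,rays(f,px)):
        w=de[int(v)-1:int(v)+2,int(u)-1:int(u)+2];w=w[w>0]
        out.append(f["o"]+ry*(np.median(w) if len(w) else np.nan))
    return np.array(out)
def atz(f,px,z):
    ry=rays(f,px);return f["o"]+ry*((z-f["o"][2])/ry[:,2])[:,None]
def tri(f,a,g,b):
    A=[];B=[]
    for c,p in((f,a),(g,b)):
        d=rays(c,[p])[0];d/=np.linalg.norm(d);P=np.eye(3)-np.outer(d,d);A.append(P);B.append(P@c["o"])
    return np.linalg.solve(A[0]+A[1],B[0]+B[1])
def proj(f,X):
    c=(np.atleast_2d(X)-f["o"])@f["R"];c=c*[1,-1,-1]
    return cv2.projectPoints(c,np.zeros(3),np.zeros(3),f["K"],f["d"])[0].reshape(-1,2)
def cloud(f):
    v,u=np.nonzero(f["de"]>0);px=np.c_[u,v]
    return px,f["o"]+rays(f,px)*f["de"][v,u][:,None]
def save(name,img,crop=None,s=1):
    if crop: a,b,c,d=crop;img=img[b:d,a:c]
    cv2.imwrite(f"pics/{name}.png",cv2.resize(img[:,:,::-1],None,fx=s,fy=s,interpolation=cv2.INTER_CUBIC))
E
python3 - <<'E'
from h import *
for n in("scene","top"):
    shot(n);f=load(n);save(n+"0",f["im"],s=1.4);print(n,f["o"],f["R"].round(2).tolist())
print(r.state())
print(imaging.camera_params("wrist")["tool_from_camera"])
E
```

```text
scene [1.43631063 0.6970173  1.02985027] [0.19, 0.4, 0.8, 0.4]
top [ 0.40566459 -0.02726519  1.2916132 ] [0.05, -0.03, -0.7, 0.71]
{'t': 0.1, 'joint_positions': array([-1.16402613,  0.46828694, -0.01159071,  1.60354279,  0.00597633,
        1.07139454, -0.0563152 ]), 'joint_velocities': array([ 0.00038932, -0.00124095,  0.00069552, -0.00106517,  0.00131844,
       -0.0006026 , -0.00040516]), 'joint_efforts': array([ 1.13036993e-03, -5.33513546e+01,  2.15306995e-02, -2.51965302e+01,
        1.14160002e-02,  4.25410442e-03,  2.23566803e-05]), 'position': array([0.28244492, 0.58489896, 0.24913029]), 'orientation': array([ 2.23043880e-01,  9.74808079e-01, -7.88083921e-04, -1.28896159e-04]), 'wrist_force': array([-0.80887602, -0.52776417,  0.77447437]), 'ft_torque': array([0.00934459, 0.03913838, 0.02032449]), 'grip_force': 0.0, 'gripper_width': 0.08547322953255414}
[[ 7.43076009e-06  9.57029541e-01  2.89990442e-01  7.47581784e-02]
 [ 9.99999977e-01  5.45268417e-05 -2.05574217e-04  5.42968053e-04]
 [-2.12552862e-04  2.89990437e-01 -9.57029519e-01 -1.23909732e-01]
 [ 0.00000000e+00  0.00000000e+00  0.00000000e+00  1.00000000e+00]]
```

```bash
sed -i 's|return K,d,np.array(p\["origin"\]),np.array(p\["rotation"\])|return K,d,np.array(p["origin"]),R.from_quat(p["rotation"]).as_matrix()|' h.py
python3 - <<'E'
from h import *
for n in("scene","top"): shot(n);print(load(n)["R"].round(2).tolist())
E
```

```text
[[-0.61, -0.49, 0.62], [0.79, -0.36, 0.49], [-0.02, 0.79, 0.61]]
[[0.02, 0.99, -0.1], [-1.0, 0.02, -0.03], [-0.03, 0.1, 0.99]]
```

View pics/scene0.png

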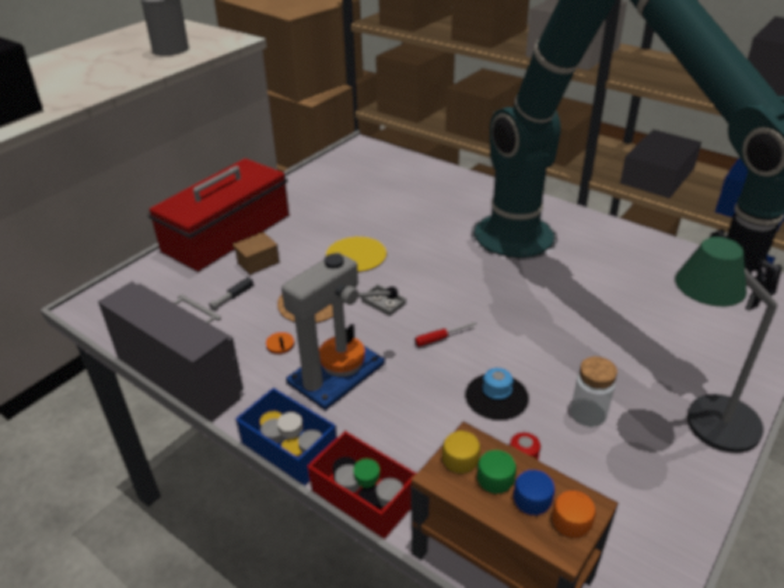

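View pics/top0.png

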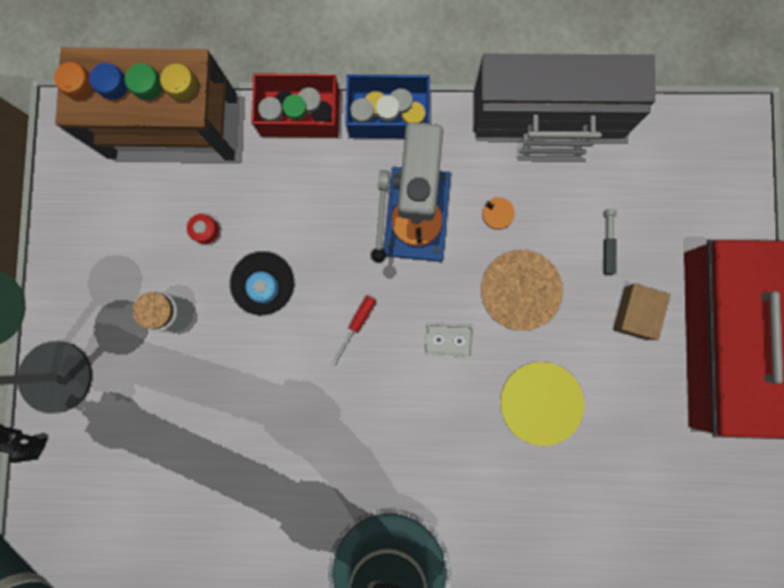

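The top view shows the press (417,170) with the large orange cover (417,222), a small orange look-alike cover (498,212), the cork mat (522,290), a yellow look-alike disc (542,403), the black pad with the blue yo-yo (262,283) and the lever ball (378,255). The cover on the nest is the larger one, and the cork disc is the mat meant. I'll confirm both in a crop.

Run:
```python
from h import *
t=load("top");s=load("scene")
a=cv2.resize(t["im"][80:250,255:425],(600,600),interpolation=cv2.INTER_CUBIC)[:, :]
b=cv2.resize(s["im"][160:300,180:320],(600,600),interpolation=cv2.INTER_CUBIC)
save("crop1",np.hstack([cv2.resize(a,(400,400)),cv2.resize(b,(400,400))]))
for f,n in((t,"t"),(s,"s")):
    px,X=cloud(f);c=f["im"][px[:,1],px[:,0]].astype(int)
    hsv=cv2.cvtColor(f["im"],cv2.COLOR_RGB2HSV)[px[:,1],px[:,0]]
    m=(X[:,2]>.003)&(X[:,2]<.012)&(hsv[:,0]>8)&(hsv[:,0]<20)&(hsv[:,1]>60)&(hsv[:,1]<190)&(X[:,1]<-.0)&(X[:,1]>-.5)
    P=X[m]; 
    if len(P):
        (cx,cy),rad=cv2.minEnclosingCircle(P[:,:2].astype(np.float32));print(n,"cork",len(P),P.mean(0),cx,cy,rad)
    m=(hsv[:,2]<60)&(X[:,2]>.12)&(X[:,0]>.3)&(X[:,0]<1)&(abs(X[:,1])<.2)
    print(n,"dark hi",[(p.tolist(),x.round(3).tolist()) for p,x in list(zip(px[m],X[m]))[::8]])
    m=(X[:,2]>.262)&(X[:,2]<.285)&(abs(X[:,1])<.2)&(X[:,0]>.5)
    if m.sum()>5: print(n,"head top",cv2.minAreaRect(X[m][:,:2].astype(np.float32)),X[m].mean(0))
    m=(X[:,2]>.015)&(X[:,2]<.025)&(hsv[:,0]>100)&(hsv[:,0]<125)&(hsv[:,1]>120)&(abs(X[:,1])<.2)&(X[:,0]>.4)
    if m.sum()>5: print(n,"base",cv2.minAreaRect(X[m][:,:2].astype(np.float32)),X[m].mean(0))
```

```text
t cork 2509 [ 0.54974464 -0.24423118  0.00687191] 0.589556872844696 -0.3041488230228424 0.17219872772693634
t dark hi [([343, 47], [0.926, -0.149, 0.15]), ([342, 53], [0.92, -0.149, 0.129]), ([342, 57], [0.908, -0.149, 0.132]), ([342, 61], [0.898, -0.149, 0.13]), ([342, 65], [0.887, -0.149, 0.13]), ([342, 69], [0.877, -0.15, 0.129]), ([343, 72], [0.859, -0.149, 0.155]), ([351, 72], [0.855, -0.168, 0.164]), ([359, 72], [0.854, -0.187, 0.168]), ([344, 73], [0.856, -0.152, 0.156]), ([342, 75], [0.859, -0.149, 0.134]), ([344, 77], [0.845, -0.152, 0.157]), ([345, 80], [0.841, -0.155, 0.148]), ([353, 80], [0.841, -0.175, 0.15]), ([361, 80], [0.842, -0.195, 0.147]), ([348, 81], [0.841, -0.163, 0.142]), ([356, 81], [0.841, -0.183, 0.142]), ([344, 82], [0.84, -0.154, 0.137]), ([352, 82], [0.843, -0.175, 0.13]), ([360, 82], [0.84, -0.194, 0.139]), ([348, 83], [0.84, -0.165, 0.131]), ([356, 83], [0.841, -0.185, 0.128]), ([346, 84], [0.84, -0.161, 0.123]), ([356, 84], [0.84, -0.186, 0.124]), ([282, 133], [0.678, -0.003, 0.246]), ([288, 153], [0.631, -0.017, 0.249]), ([288, 154], [0.631, -0.017, 
[... 8430 characters left out ...]
51, 0.145]), ([147, 264], [0.913, -0.153, 0.125]), ([133, 265], [0.938, -0.179, 0.125]), ([141, 265], [0.934, -0.148, 0.14]), ([149, 265], [0.911, -0.148, 0.122]), ([140, 266], [0.938, -0.146, 0.141]), ([134, 267], [0.939, -0.175, 0.121]), ([142, 267], [0.932, -0.148, 0.132]), ([141, 268], [0.936, -0.148, 0.131]), ([141, 269], [0.937, -0.148, 0.128]), ([142, 270], [0.934, -0.149, 0.122])]
s head top ((0.70234614610672, -0.03751618415117264), (0.06086667999625206, 0.14893391728401184), 85.31871795654297) [ 0.71408054 -0.03246213  0.27278571]
s base ((0.7854872941970825, -0.011825032532215118), (0.3530203700065613, 0.15792715549468994), 13.325311660766602) [ 0.74095463 -0.00493445  0.01905198]
```

View pics/crop1.png

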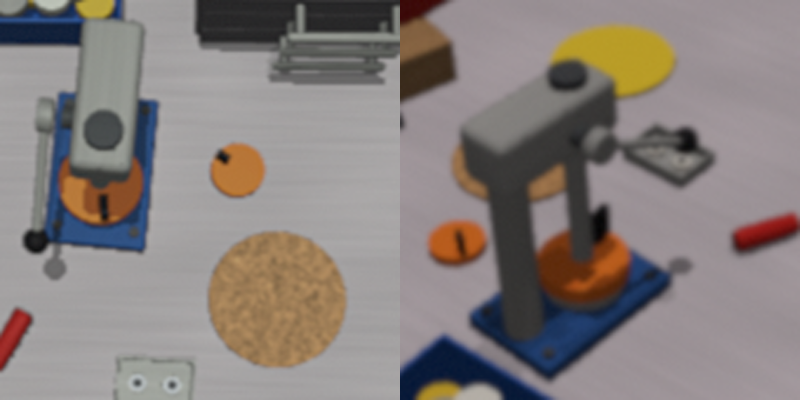

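The crop confirms it. The large orange cover with its black fin, at (103,207) left and (600,222) right, sits on the nest. The small orange disc (237,168) is the look-alike. The cork mat is at (278,299), and the black ball is at (36,240) left and (686,140) right.

```bash
cat >> h.py <<'E'
def goal(p,tilt,yaw):   # rotation of tool: y=press y, z forward/down
    return R.from_euler('z',yaw)*R.from_euler('y',-tilt)*R.from_matrix([[-1,0,0],[0,1,0],[0,0,-1]])
def delta(p,q,rows=None):
    s=r.state();q0=R.from_quat(s["orientation"])
    return (q0.inv()*q).as_rotvec().round(3), q0.inv().apply(np.array(p)-s["position"]).round(4)
def interp(p,q,n):   # rows (tool-frame) of straight move
    s=r.state();q0=R.from_quat(s["orientation"]);rv=(q0.inv()*q).as_rotvec()/n
    dp=(np.array(p)-s["position"])/n;out=[]
    for i in range(n):
        qi=q0*R.from_rotvec(rv*i);out.append(np.r_[rv,qi.inv().apply(dp)].round(3).tolist())
    return out
E
python3 - <<'E'
from h import *
t=load("top");s=load("scene")
k=400/170;e=400/140
T=lambda x,y:(x/k+255,y/k+80);S=lambda x,y:((x-400)/e+180,y/e+160)
print("mat",atz(t,[T(278,299)],.006), pts(t,[T(278,299)]), "edges",atz(t,[T(208,299),T(347,299),T(278,231),T(278,367)],.006))
print("ball",tri(t,T(36,240),s,S(686,140)))
print("fin top",tri(t,T(103,207),s,S(600,220)),atz(t,[T(103,195),T(103,219)],.092))
print("cover: edges z.05",atz(t,[T(59,187),T(143,187),T(101,226)],.05))
print("pivot ends top z.24",atz(t,[T(45,112)],.24))
for tt in(35,):
  q=goal(0,np.radians(tt),np.radians(-4.5));d=q.apply([0,0,1]);print("tooldir",d)
  print(delta([.46,.05,.30],goal(0,0,np.radians(-4.5))))
  for row in interp([.46,.05,.32],goal(0,0,np.radians(-4.5)),14):print(row)
E
```

```text
mat [[ 0.53727718 -0.24999936  0.006     ]] [[ 0.53726527 -0.24997921  0.0061163 ]] edges [[ 0.53581384 -0.16908351  0.006     ]
 [ 0.53871381 -0.32939712  0.006     ]
 [ 0.61712483 -0.2499973   0.006     ]
 [ 0.45844089 -0.2499723   0.006     ]]
ball [0.57417578 0.02714653 0.1760812 ]
fin top [ 0.62857978 -0.04279968  0.07454573] [[ 0.63991344 -0.04388733  0.092     ]
 [ 0.61320999 -0.04432138  0.092     ]]
cover: edges z.05 [[ 0.65659425  0.0057834   0.05      ]
 [ 0.65803917 -0.08976446  0.05      ]
 [ 0.61240154 -0.04278242  0.05      ]]
pivot ends top z.24 [[0.69201396 0.0158437  0.24      ]]
tooldir [ 0.57180829 -0.04500229 -0.81915204]
(array([-0.001, -0.   , -0.371]), array([-0.3925, -0.4047, -0.0501]))
[-0.0, -0.0, -0.027, -0.028, -0.029, -0.005]
[-0.0, -0.0, -0.027, -0.027, -0.03, -0.005]
[-0.0, -0.0, -0.027, -0.026, -0.03, -0.005]
[-0.0, -0.0, -0.027, -0.026, -0.031, -0.005]
[-0.0, -0.0, -0.027, -0.025, -0.032, -0.005]
[-0.0, -0.0, -0.027, -0.024, -0.032, -0.005]
[-0.0, -0.0, -0.027, -0.023, -0.033, -0.005]
[-0.0, -0.0, -0.027, -0.022, -0.034, -0.005]
[-0.0, -0.0, -0.027, -0.021, -0.034, -0.005]
[-0.0, -0.0, -0.027, -0.02, -0.035, -0.005]
[-0.0, -0.0, -0.027, -0.019, -0.035, -0.005]
[-0.0, -0.0, -0.027, -0.019, -0.036, -0.005]
[-0.0, -0.0, -0.027, -0.018, -0.036, -0.005]
[-0.0, -0.0, -0.027, -0.017, -0.037, -0.005]
```

send_rows(commands=[0,0,-0.027,-0.028,-0.029,-0.005,1,0,0,-0.027,-0.027,-0.03,-0.005,1,0,0,-0.027,-0.026,-0.03,-0.005,1,0,0,-0.027,-0.026,-0.031,-0.005,1,0,0,-0.027,-0.025,-0.032,-0.005,1,0,0,-0.027,-0.024,-0.032,-0.005,1,0,0,-0.027,-0.023,-0.033,-0.005,1,0,0,-0.027,-0.022,-0.034,-0.005,1,0,0,-0.027,-0.021,-0.034,-0.005,1,0,0,-0.027,-0.02,-0.035,-0.005,1])

```text
t: 1.2
position: [0.4091, 0.2016, 0.3003]
orientation: [0.089, 0.996, 0.0, 0.0]
wrist_force: [1.1, -0.5, -0.8]
gripper_width: 0.0853
grip_force: 0.0
```

Run:
```python
from h import *
s=r.state();print(s["t"],s["position"],s["joint_positions"].round(2))
q=goal(0,np.radians(35),np.radians(-4.5));d=q.apply([0,0,1])
for row in interp(np.array([.575,.0275,.178])-.11*d,q,10):print(row)
```

```text
1.2 [0.4090893  0.20155498 0.30026885] [-0.66  0.07  0.14  2.01 -0.01  1.06  0.87]
[-0.003, -0.061, -0.01, -0.013, -0.015, 0.003]
[-0.003, -0.061, -0.01, -0.013, -0.015, 0.004]
[-0.003, -0.061, -0.01, -0.012, -0.015, 0.005]
[-0.003, -0.061, -0.01, -0.012, -0.015, 0.005]
[-0.003, -0.061, -0.01, -0.011, -0.015, 0.006]
[-0.003, -0.061, -0.01, -0.011, -0.015, 0.007]
[-0.003, -0.061, -0.01, -0.01, -0.016, 0.007]
[-0.003, -0.061, -0.01, -0.01, -0.016, 0.008]
[-0.003, -0.061, -0.01, -0.009, -0.016, 0.008]
[-0.003, -0.061, -0.01, -0.008, -0.016, 0.009]
```

send_rows(commands=[-0.003,-0.061,-0.01,-0.013,-0.015,0.003,1,-0.003,-0.061,-0.01,-0.013,-0.015,0.004,1,-0.003,-0.061,-0.01,-0.012,-0.015,0.005,1,-0.003,-0.061,-0.01,-0.012,-0.015,0.005,1,-0.003,-0.061,-0.01,-0.011,-0.015,0.006,1,-0.003,-0.061,-0.01,-0.011,-0.015,0.007,1,-0.003,-0.061,-0.01,-0.01,-0.016,0.007,1,-0.003,-0.061,-0.01,-0.01,-0.016,0.008,1,-0.003,-0.061,-0.01,-0.009,-0.016,0.008,1,-0.003,-0.061,-0.01,-0.008,-0.016,0.009,1])

```text
t: 2.2
position: [0.5112, 0.0337, 0.2681]
orientation: [0.036, 0.953, -0.012, 0.302]
wrist_force: [0.3, -1.2, 0.2]
gripper_width: 0.0854
grip_force: 0.0
```

Run:
```python
from h import *
shot("wrist");f=load("wrist");save("w1",f["im"],s=1.4)
s=r.state();print(s["t"],s["position"],s["joint_positions"].round(2))
q=goal(0,np.radians(35),np.radians(-4.5));print(delta([.575,.0275,.178],q))
print(proj(f,[[.575,.0275,.178],[.627,-.044,.092]])*1.4)
```

```text
2.25 [0.5100165  0.03076807 0.26615607] [-0.48 -0.03  0.26  2.34  0.66  0.3   0.68]
(array([-0.003,  0.   ,  0.001]), array([-0.0027,  0.0022,  0.1095]))
[[391.48687807 298.54218171]
 [311.01405828 257.42627201]]
```

View pics/w1.png

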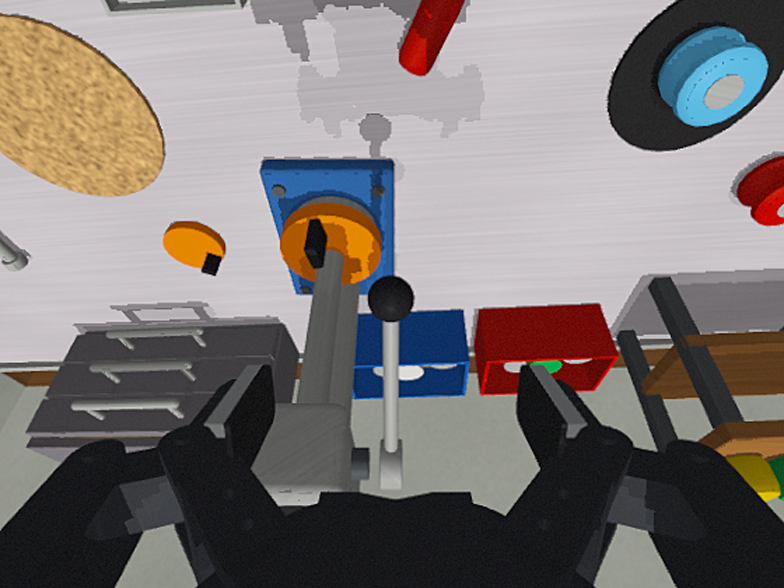

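The ball is at (391,299), right where the prediction put it. The fin is near (315,243). I'm advancing to grip the ball.

send_rows(commands=[0,0,0,-0.001,0.001,0.02,1,0,0,0,-0.001,0.001,0.02,1,0,0,0,-0.001,0,0.02,1,0,0,0,0,0,0.02,1,0,0,0,0,0,0.02,1,0,0,0,0,0,0.01,0.5,0,0,0,0,0,0,0.2,0,0,0,0,0,0,0.2,0,0,0,0,0,0,0.2,0,0,0,0,0,0,0.2])

```text
t: 3.25
position: [0.5723, 0.0265, 0.1854]
orientation: [0.039, 0.953, -0.017, 0.3]
wrist_force: [0.1, -6.9, -1.4]
gripper_width: 0.0246
grip_force: 58.9
```

Run:
```python
from h import *
s=r.state();print(s["t"],s["position"],s["wrist_force"].round(1),s["gripper_width"],s["grip_force"])
q0=R.from_quat(s["orientation"]);yaw=np.radians(-4.5);th0=None
# arc rows: lever from a0 by steps about pivot; tilt fixed
a0=-np.radians(30)+.02;e=np.array([np.cos(yaw),np.sin(yaw),0])
P=lambda a:.130*(-e*np.cos(a)+np.array([0,0,1])*np.sin(a))
A=np.linspace(a0,a0+1.29,21)
for i in range(20):print(q0.inv().apply(P(A[i+1])-P(A[i])).round(4).tolist())
```

```text
3.25 [0.57231011 0.0265492  0.1853629 ] [ 0.1 -6.9 -1.4] 0.024575791884838834 58.90126705169678
[-0.0012, -0.0001, -0.0083]
[-0.0017, -0.0001, -0.0082]
[-0.0022, -0.0001, -0.0081]
[-0.0027, -0.0001, -0.0079]
[-0.0032, -0.0001, -0.0077]
[-0.0037, -0.0001, -0.0075]
[-0.0042, -0.0001, -0.0072]
[-0.0047, -0.0001, -0.007]
[-0.0051, -0.0001, -0.0066]
[-0.0055, -0.0001, -0.0063]
[-0.0059, -0.0001, -0.0059]
[-0.0063, -0.0001, -0.0055]
[-0.0066, -0.0001, -0.0051]
[-0.007, -0.0001, -0.0047]
[-0.0072, -0.0001, -0.0042]
[-0.0075, -0.0, -0.0037]
[-0.0077, -0.0, -0.0033]
[-0.0079, -0.0, -0.0028]
[-0.0081, -0.0, -0.0022]
[-0.0082, -0.0, -0.0017]
```

send_rows(commands=[0,0,0,0,0,0,0.5,0,0,0,0,0,0,0.5,0,0,0,0,0,0.005,0.5,0,0,0,0,0,0.004,0.5,0,0,0,0,0,0,0.25,0,0,0,0,0,0,0.25,0,0,0,0,0,0,0.25,0,0,0,0,0,0,0.25,0,0,0,0,0,0,0.25,0,0,0,0,0,0,0.25])

```text
t: 4.25
position: [0.5777, 0.026, 0.1777]
orientation: [0.039, 0.953, -0.017, 0.3]
wrist_force: [0.6, -7.8, -1.4]
gripper_width: 0.0248
grip_force: 58.9
```

send_rows(commands=[0,0,0,-0.0012,0,-0.0083,0.25,0,0,0,-0.0017,0,-0.0082,0.25,0,0,0,-0.0022,0,-0.0081,0.25,0,0,0,-0.0027,0,-0.0079,0.25,0,0,0,-0.0032,0,-0.0077,0.25,0,0,0,-0.0037,0,-0.0075,0.25,0,0,0,-0.0042,0,-0.0072,0.25,0,0,0,-0.0047,0,-0.007,0.25,0,0,0,-0.0051,0,-0.0066,0.25,0,0,0,-0.0055,0,-0.0063,0.25])

```text
t: 5.25
position: [0.5634, 0.0274, 0.2589]
orientation: [0.039, 0.953, -0.016, 0.3]
wrist_force: [19.0, -12.9, -7.5]
gripper_width: 0.0247
grip_force: 60.1
```

send_rows(commands=[0,0,0,-0.0069,-0.001,-0.0052,0.25,0,0,0,-0.0073,-0.001,-0.0048,0.25,0,0,0,-0.0076,0,-0.0044,0.25,0,0,0,-0.007,0,-0.0047,0.25,0,0,0,-0.0072,0,-0.0042,0.25,0,0,0,-0.0075,0,-0.0037,0.25,0,0,0,-0.0077,0,-0.0033,0.25,0,0,0,-0.0079,0,-0.0028,0.25,0,0,0,-0.0081,0,-0.0022,0.25,0,0,0,0,0,0,0.25])

```text
t: 6.25
position: [0.5989, 0.0274, 0.3272]
orientation: [0.036, 0.953, -0.014, 0.301]
wrist_force: [-0.2, -0.1, 0.8]
gripper_width: 0.0215
grip_force: 0.0
```

Run:
```python
from h import *
s=r.state();q=R.from_quat(s["orientation"])
piv=np.array([.6892,.0194,.24]);v=s["position"]-piv;print(v,np.hypot(v[0],v[2]),np.arctan2(v[2],-v[0])+np.radians(30))
```

```text
[-0.09034109  0.00799645  0.08716945] 0.12553893985206857 1.2911314687399251
```

The grip was lost (grip force 0). I'll look where the ball is.

Run:
```python
from h import *
shot("wrist");f=load("wrist")
shot("scene");g=load("scene")
save("w2",np.hstack([f["im"],cv2.resize(g["im"][150:290,190:320],(390,420),interpolation=cv2.INTER_CUBIC)]),s=.84)
```

```text
(no output)
```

View pics/w2.png

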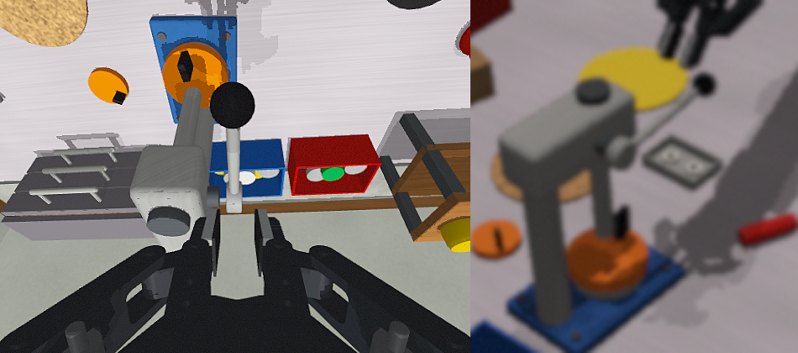

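Run:
```python
from h import *
f=load("wrist");g=load("scene");s=r.state()
b=tri(f,(276.2,125),g,(282.3,182.9));print(b)
yaw=np.radians(-4.5);e=np.array([np.cos(yaw),np.sin(yaw),0])
piv=np.array([.6875,.0184,.24])
for a in np.arange(0,1.35,.05):
    B=piv+.13*(-e*np.cos(a-.5236)+np.array([0,0,1])*np.sin(a-.5236))
    p=proj(f,B)[0],proj(g,B)[0];print(round(a,2),B.round(3),p[0].round(),p[1].round()) if np.hypot(*(p[0]-[276.2,125]))<14 else 0
print(delta(b,R.from_quat(s["orientation"])),s["position"])
```

```text
[0.55998312 0.02842617 0.25779448]
0.6 [0.558 0.029 0.25 ] [277. 112.] [283. 185.]
0.65 [0.559 0.029 0.256] [277. 121.] [282. 183.]
0.7 [0.56  0.028 0.263] [277. 130.] [282. 181.]
(array([0., 0., 0.]), array([ 0.0697, -0.0014,  0.0341])) [0.5976478  0.02726263 0.32566219]
```

The ball sits at about (232,105) in the wrist half and (703,83) in the right half, with the lever at about 0.66 rad. I'll go round to the front and underside of the ball with shut fingers and push it up, which needs no grip.

send_rows(commands=[0,0,0,0,0,-0.04,0,0,0,0,0.035,0,0,0,0,0,0,0.035,0,0,0,0,0,0,0.035,0,0,0,0,0,0,0,-0.001,0.03,0,0,0,0,0,0,0.03,0,0,0,0,0,0,0.015,0,0,0,0,0,0,0,0,0,0,0,0,0,0,0,0,0,0,0,0,0,0])

```text
t: 7.35
position: [0.5314, 0.0313, 0.2381]
orientation: [0.036, 0.953, -0.014, 0.301]
wrist_force: [0.3, 0.6, -0.6]
gripper_width: 0.0
grip_force: 0.0
```

Run:
```python
from h import *
s=r.state();q=R.from_quat(s["orientation"]);print(q.inv().apply(np.array([.560,.028,.258])-s["position"]))
yaw=np.radians(-4.5);e=np.array([np.cos(yaw),np.sin(yaw),0])
P=lambda a:.130*(-e*np.cos(a-.5236)+np.array([0,0,1])*np.sin(a-.5236))
A=np.linspace(.66,1.31,15)
for i in range(14):print(q.inv().apply(P(A[i+1])-P(A[i])).round(4).tolist())
```

```text
[-0.03494508 -0.00114903  0.00022208]
[-0.0042, -0.0, -0.0043]
[-0.0044, -0.0, -0.0041]
[-0.0046, -0.0, -0.0039]
[-0.0048, -0.0, -0.0037]
[-0.0049, -0.0, -0.0035]
[-0.0051, -0.0, -0.0032]
[-0.0052, -0.0, -0.003]
[-0.0054, -0.0, -0.0028]
[-0.0055, -0.0, -0.0025]
[-0.0056, -0.0, -0.0022]
[-0.0057, -0.0, -0.002]
[-0.0058, -0.0, -0.0017]
[-0.0059, -0.0, -0.0014]
[-0.0059, -0.0, -0.0012]
```

send_rows(commands=[0,0,0,-0.009,-0.001,0,0,0,0,0,-0.0045,0,-0.004,0,0,0,0,-0.0045,0,-0.004,0,0,0,0,-0.0045,0,-0.004,0,0,0,0,-0.005,0,-0.004,0,0,0,0,-0.005,0,-0.0035,0,0,0,0,-0.005,0,-0.003,0,0,0,0,-0.005,0,-0.003,0,0,0,0,-0.0055,0,-0.003,0,0,0,0,-0.0055,0,-0.0025,0])

```text
t: 8.35
position: [0.5547, 0.028, 0.2925]
orientation: [0.036, 0.954, -0.015, 0.298]
wrist_force: [-7.5, -0.6, 0.2]
gripper_width: 0.0001
grip_force: 3.3
```

send_rows(commands=[0,0,0,-0.0055,0,-0.002,0,0,0,0,-0.0055,0,-0.002,0,0,0,0,-0.006,0,-0.002,0,0,0,0,-0.006,0,-0.0015,0,0,0,0,0,0,0,0,0,0,0,0,0,0,0,0,0,0,0,0,0,0,0,0,0,0,0,0,0,0,0,0,0,0,0,0,0,0,0,0,0,0,0])

```text
t: 9.35
position: [0.5719, 0.0273, 0.3126]
orientation: [0.036, 0.953, -0.014, 0.3]
wrist_force: [-3.3, -0.2, -0.9]
gripper_width: 0.0003
grip_force: 1.3
```

Run:
```python
from h import *
shot("wrist");f=load("wrist");shot("scene");g=load("scene")
save("w3",np.hstack([f["im"],cv2.resize(g["im"][150:290,190:320],(390,420),interpolation=cv2.INTER_CUBIC)]),s=.84)
yaw=np.radians(-4.5);e=np.array([np.cos(yaw),np.sin(yaw),0]);piv=np.array([.6875,.0184,.24])
for a in(.9,1.,1.1,1.2,1.25,1.3):
    B=piv+.13*(-e*np.cos(a-.5236)+np.array([0,0,1])*np.sin(a-.5236))
    w=proj(f,B)[0]*.84;c=proj(g,B)[0];print(a,w.round(),((c-[190,150])*3*.84+[470.4,0]).round(1))
```

```text
0.9 [236. 196.] [697.7  62.4]
1.0 [236. 218.] [694.2  55.2]
1.1 [236. 240.] [689.8  48.9]
1.2 [236. 263.] [684.7  43.5]
1.25 [236. 273.] [681.9  41.2]
1.3 [236. 284.] [678.9  39.1]
```

View pics/w3.png

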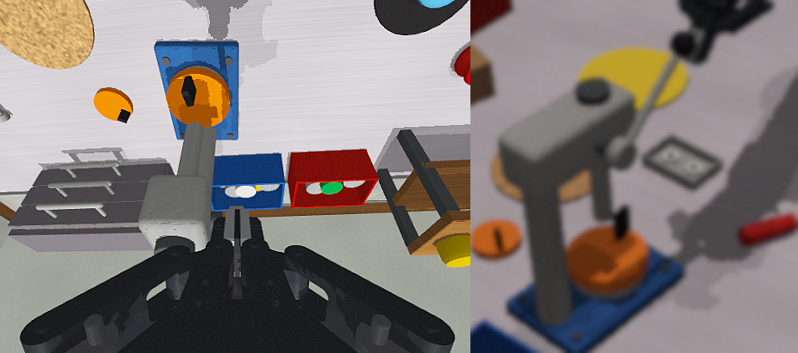

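The ball is at (684,44) in the scene half, so the lever is near 1.2 rad. I'll push about 10 mm more to the stop.

send_rows(commands=[0,0,0,-0.004,0,-0.001,0,0,0,0,-0.004,0,-0.001,0,0,0,0,-0.002,0,0,0,0,0,0,-0.002,0,0,0,0,0,0,0,0,0,0,0,0,0,0,0,0,0,0,0,0,0,0,0,0,0,0,0,0,0,0,0,0,0,0,0,0,0,0,0,0,0,0,0,0,0])

```text
t: 10.45
position: [0.5777, 0.0266, 0.3183]
orientation: [0.036, 0.954, -0.015, 0.296]
wrist_force: [-13.5, 0.9, -1.3]
gripper_width: 0.0001
grip_force: 5.7
```

send_rows(commands=[0,0,0,0.02,0,0,0,0,0,0,0.02,0,0,0,0,0,0,0.009,-0.011,0.017,0.5,0,0,0,0.009,-0.011,0.017,1,0,0,0,0.009,-0.011,0.017,1,0,0,0,0.008,-0.011,0.016,1,0,0,0,0.008,-0.011,0.016,1,0,0,0,0.008,-0.01,0.016,1,0,0,0,0,0,0,1,0,0,0,0,0,0,1])

```text
t: 11.45
position: [0.5576, -0.0343, 0.1946]
orientation: [0.037, 0.953, -0.015, 0.3]
wrist_force: [-0.0, 0.0, -1.3]
gripper_width: 0.0853
grip_force: 0.0
```

Run:
```python
from h import *
shot("wrist");f=load("wrist");shot("scene");g=load("scene");print(r.state()["position"])
save("w4",np.hstack([f["im"][0:420],cv2.resize(g["im"][150:290,190:320],(390,420),interpolation=cv2.INTER_CUBIC)]),s=.84)
```

```text
[ 0.55764463 -0.03395208  0.19519777]
```

View pics/w4.png

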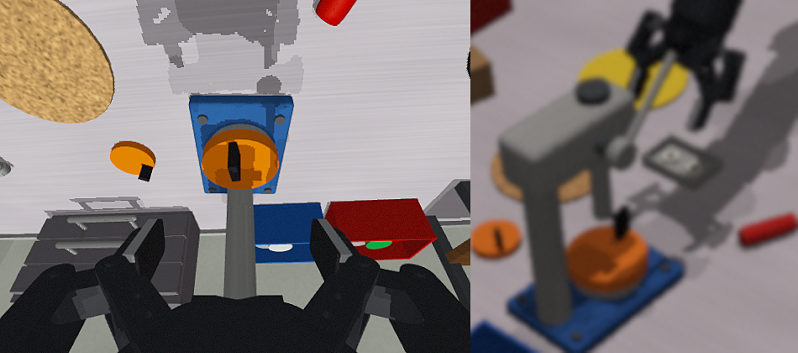

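The lever stands up, at about (668,75) in the right half. The fin shows at (234,160) in the wrist half. Next I take the fin and cover shapes from the wrist depth.

Run:
```python
from h import *
f=load("wrist");px,X=cloud(f);hsv=cv2.cvtColor(f["im"],cv2.COLOR_RGB2HSV)[px[:,1],px[:,0]]
near=(np.hypot(X[:,0]-.65,X[:,1]+.04)<.08)
m=near&(X[:,2]>.058)&(X[:,2]<.096)&(hsv[:,2]<70)
F=X[m];print(m.sum(),F.min(0),F.max(0))
top=F[F[:,2]>F[:,2].max()-.006];print("top",len(top),cv2.minAreaRect(top[:,:2].astype(np.float32)),top.mean(0))
print("all",cv2.minAreaRect(F[:,:2].astype(np.float32)))
m=near&(X[:,2]>.046)&(X[:,2]<.058)&(hsv[:,0]<18)&(hsv[:,1]>150)
C=X[m];print("cover",m.sum(),C[:,2].mean(),cv2.minEnclosingCircle(C[:,:2].astype(np.float32)))
save("fin",f["im"],(230,140,340,240),6)
```

```text
568 [ 0.61580877 -0.04863725  0.05839515] [ 0.64063558 -0.03730906  0.09258045]
top 244 ((0.6282694935798645, -0.042674627155065536), (0.024181636050343513, 0.01006119605153799), 6.4939093589782715) [ 0.62587433 -0.04262465  0.09080145]
all ((0.6281937956809998, -0.04264726862311363), (0.02432583086192608, 0.01013267319649458), 6.493908882141113)
cover 3407 0.05304168108590889 ((0.6630564332008362, -0.037985850125551224), 0.0493132546544075)
```

View pics/fin.png

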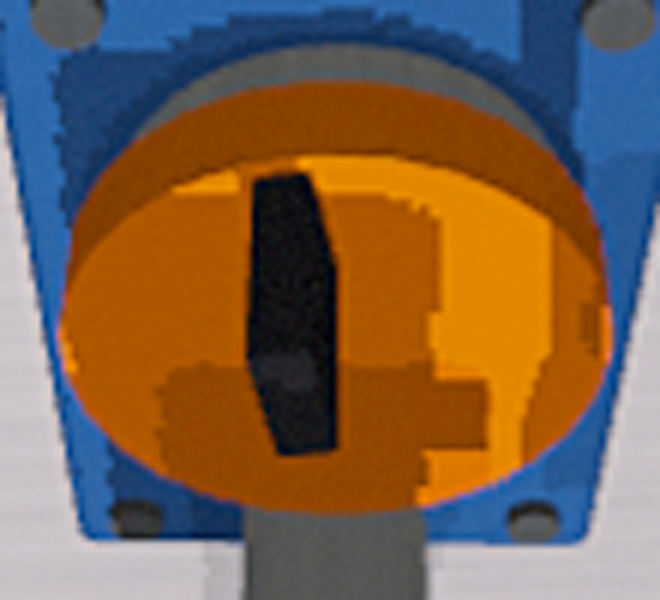

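The crop shows the black fin at (295,310) on the cover. Depth gives its centre as (0.628,-0.043), top at z 0.092 and yaw 6.5°, with the cover centre at (0.662,-0.039). These agree with each other and with the text's heights.

Run:
```python
from h import *
q=goal(0,np.radians(35),np.radians(6.5));d=q.apply([0,0,1]);g=np.array([.6283,-.0427,.083])
print(delta(g,q))
for row in interp(g-.08*d,q,8):print(row)
```

```text
(array([-0.116, -0.001, -0.153]), array([ 0.006 , -0.0024,  0.1327]))
[-0.014, -0.0, -0.019, 0.001, -0.001, 0.007]
[-0.014, -0.0, -0.019, 0.001, -0.002, 0.007]
[-0.014, -0.0, -0.019, 0.001, -0.002, 0.007]
[-0.014, -0.0, -0.019, 0.001, -0.002, 0.007]
[-0.014, -0.0, -0.019, 0.001, -0.002, 0.007]
[-0.014, -0.0, -0.019, 0.001, -0.002, 0.007]
[-0.014, -0.0, -0.019, 0.001, -0.002, 0.007]
[-0.014, -0.0, -0.019, 0.001, -0.002, 0.006]
```

send_rows(commands=[-0.0145,0,-0.019,0.001,-0.001,0.007,1,-0.0145,0,-0.019,0.001,-0.002,0.007,1,-0.0145,0,-0.019,0.001,-0.002,0.007,1,-0.0145,0,-0.019,0.001,-0.002,0.007,1,-0.0145,0,-0.019,0.001,-0.002,0.007,1,-0.0145,0,-0.019,0.001,-0.002,0.007,1,-0.0145,0,-0.019,0.001,-0.002,0.007,1,-0.0145,0,-0.019,0.001,-0.002,0.006,1,0,0,0,0,0,0,1,0,0,0,0,0,0,1])

```text
t: 12.55
position: [0.5821, -0.0493, 0.145]
orientation: [-0.053, 0.953, 0.017, 0.299]
wrist_force: [0.1, 0.7, -0.2]
gripper_width: 0.0853
grip_force: 0.0
```

Run:
```python
from h import *
q=goal(0,np.radians(35),np.radians(6.5));g=np.array([.6283,-.0427,.083])
print(delta(g,q),r.state()["t"])
```

```text
(array([-0.   , -0.002, -0.001]), array([-0.0028,  0.0014,  0.0775])) 12.55
```

send_rows(commands=[0,0,0,-0.003,0.001,0.016,1,0,0,0,0,0,0.016,1,0,0,0,0,0,0.016,1,0,0,0,0,0,0.016,1,0,0,0,0,0,0.013,1,0,0,0,0,0,0,0.4,0,0,0,0,0,0,0,0,0,0,0,0,0,0,0,0,0,0,0,0,0,0,0,0,0,0,0,0])

```text
t: 13.55
position: [0.6279, -0.0434, 0.0837]
orientation: [-0.054, 0.953, 0.017, 0.299]
wrist_force: [1.2, -0.4, -0.6]
gripper_width: 0.0125
grip_force: 0.0
```

Run:
```python
from h import *
q=goal(0,np.radians(35),np.radians(6.5));g=np.array([.6283,-.0427,.083])
print(delta(g,q),r.state()["wrist_force"],r.state()["gripper_width"])
```

```text
(array([-0.001, -0.002, -0.001]), array([0.    , 0.0007, 0.0008])) [ 1.22677251 -0.40160497 -0.56077861] 0.012521766804823004
```

send_rows(commands=[0,0,0,0,0,0,0,0,0,0,0,0,0,0,0,0,0,0,0,0,0,0,0,0,-0.0017,0,-0.0025,0,0,0,0,-0.0017,0,-0.0025,0,0,0,0,-0.0023,0,-0.0033,0,0,0,0,-0.0023,0,-0.0033,0,0,0,0,-0.0023,0,-0.0033,0,0,0,0,-0.0023,0,-0.0033,0,0,0,0,-0.0023,0,-0.0033,0])

```text
t: 14.55
position: [0.6279, -0.0432, 0.1096]
orientation: [-0.054, 0.953, 0.017, 0.299]
wrist_force: [-0.1, -0.9, -1.7]
gripper_width: 0.009
grip_force: 58.4
```

Run:
```python
from h import *
s=r.state();print(s["position"],s["wrist_force"],s["grip_force"])
shot("scene");g=load("scene");shot("wrist");f=load("wrist")
save("w5",np.hstack([f["im"],cv2.resize(g["im"][150:290,190:320],(390,420),interpolation=cv2.INTER_CUBIC)]),s=.84)
```

```text
[ 0.62786426 -0.04322615  0.10956927] [-0.06675704 -0.93879242 -1.66667343] 58.424007296562195
```

View pics/w5.png

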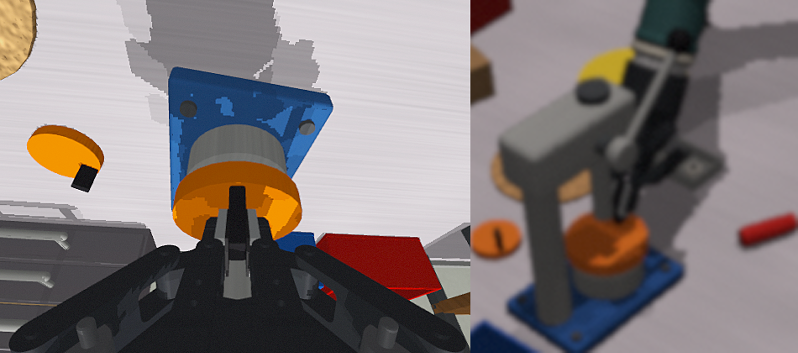

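The cover is held level and clear above the nest, at (237,200) in the wrist half and (605,240) in the scene half. I'm backing out to the front.

send_rows(commands=[0,0,0,0.005,0,-0.0035,0,0,0,0,0.0107,0,-0.0074,0,0,0,0,0.0115,0,-0.008,0,0,0,0,0.0115,0,-0.008,0,0,0,0,0.0115,0,-0.008,0,0,0,0,0.0115,0,-0.008,0,0,0,0,0.0115,0,-0.008,0,0,0,0,0.0115,0,-0.008,0,0,0,0,0.0107,0,-0.0074,0,0,0,0,0.005,0,-0.0035,0])

```text
t: 15.65
position: [0.5046, -0.0571, 0.1086]
orientation: [-0.053, 0.953, 0.017, 0.298]
wrist_force: [-0.2, 0.9, -1.9]
gripper_width: 0.0092
grip_force: 58.5
```

```bash
cat > c.py <<'E'
from h import *
def cov():
    shot("wrist");f=load("wrist");px,X=cloud(f);s=r.state();t=s["position"]
    hsv=cv2.cvtColor(f["im"],cv2.COLOR_RGB2HSV)[px[:,1],px[:,0]]
    m=(np.linalg.norm(X-t,axis=1)<.11)&(hsv[:,0]<18)&(hsv[:,1]>150)&(X[:,2]>t[2]-.045)
    C=X[m];A=np.c_[C[:,:2]-t[:2],np.ones(len(C))]
    w=np.ones(len(C),bool)
    for _ in range(6):
        k=np.linalg.lstsq(A[w],C[w,2],rcond=None)[0];w=abs(A@k-C[:,2])<.002
    T=C[w];c,rad=cv2.minEnclosingCircle(C[:,:2].astype(np.float32))
    print("plane slope",k.round(3),"n",w.sum(),len(C),"circle",c,rad,"topz mean",T[:,2].mean(),"tcp",t,"t",s["t"])
cov()
E
python3 c.py
python3 - <<'E'
from h import *
q=goal(0,np.radians(35),np.radians(6.5));a=np.radians(6.5)
g=np.array([.5375-.034*np.cos(a),-.2495-.034*np.sin(a),.13]);print(g,delta(g,q))
E
```

```text
plane slope [0.025 0.009 0.078] n 3341 6016 circle (0.515408992767334, -0.041802629828453064) 0.07419008016586304 topz mean 0.07834206562912853 tcp [ 0.50433246 -0.05721201  0.1084643 ] t 15.7
[ 0.50371856 -0.25334891  0.13      ] (array([ 0.   , -0.005, -0.002]), array([ 0.0061, -0.1948, -0.0308]))
```

send_rows(commands=[0,0,0,0.001,-0.01,-0.001,0,0,0,0,0.002,-0.02,-0.0015,0,0,0,0,0.0025,-0.025,-0.0015,0,0,0,0,0.0025,-0.025,-0.0015,0,0,0,0,0.0025,-0.025,-0.002,0,0,0,0,0.0025,-0.025,-0.002,0,0,0,0,0.0025,-0.025,-0.0015,0,0,0,0,0.002,-0.02,-0.0015,0,0,0,0,0.0015,-0.015,-0.001,0,0,0,0,0,-0.005,0,0])

```text
t: 16.7
position: [0.5057, -0.2381, 0.1086]
orientation: [-0.051, 0.953, 0.014, 0.298]
wrist_force: [-0.9, -0.3, -0.7]
gripper_width: 0.0087
grip_force: 59.0
```

```bash
python3 c.py
python3 - <<'E'
from h import *
q=goal(0,np.radians(35),np.radians(6.5));a=np.radians(6.5)
for z in(.07,.055):
  g=np.array([.5375-.034*np.cos(a),-.2495-.034*np.sin(a),z]);print(g,delta(g,q))
E
```

```text
plane slope [0.071 0.039 0.077] n 2035 5496 circle (0.5139052867889404, -0.22284668684005737) 0.07465986162424088 topz mean 0.07752168976095511 tcp [ 0.50579674 -0.23815609  0.10864221] t 16.75
[ 0.50371856 -0.25334891  0.07      ] (array([-0.007, -0.004, -0.004]), array([ 0.0251, -0.0148,  0.0297]))
[ 0.50371856 -0.25334891  0.055     ] (array([-0.007, -0.004, -0.004]), array([ 0.0336, -0.0147,  0.042 ]))
```

send_rows(commands=[0,0,0,0.002,-0.004,0.002,0,0,0,0,0.004,-0.005,0.005,0,0,0,0,0.005,-0.006,0.006,0,0,0,0,0.005,0,0.006,0,0,0,0,0.005,0,0.006,0,0,0,0,0.005,0,0.006,0,0,0,0,0.004,0,0.006,0,0,0,0,0.0025,0,0.0035,0,0,0,0,0,0,0,0,0,0,0,0,0,0,0])

```text
t: 17.75
position: [0.5037, -0.2494, 0.0571]
orientation: [-0.054, 0.953, 0.016, 0.298]
wrist_force: [0.2, 0.4, -1.6]
gripper_width: 0.0091
grip_force: 59.0
```

```bash
python3 c.py
python3 - <<'E'
from h import *
q=goal(0,np.radians(35),np.radians(6.5));a=np.radians(6.5)
g=np.array([.5375-.034*np.cos(a),-.2495-.034*np.sin(a),.0535]);print(g,delta(g,q))
shot("scene");g=load("scene");f=load("wrist")
save("w6",np.hstack([f["im"],cv2.resize(g["im"][150:290,190:320],(390,420),interpolation=cv2.INTER_CUBIC)]),s=.84)
E
```

```text
plane slope [0.064 0.041 0.025] n 2198 5573 circle (0.5102617740631104, -0.23264403641223907) 0.07739591598510742 topz mean 0.02613662264565427 tcp [ 0.50375454 -0.24950047  0.05727639] t 17.8
[ 0.50371856 -0.25334891  0.0535    ] (array([-0.003, -0.004, -0.   ]), array([ 0.0025, -0.0038,  0.0028]))
```

View pics/w6.png

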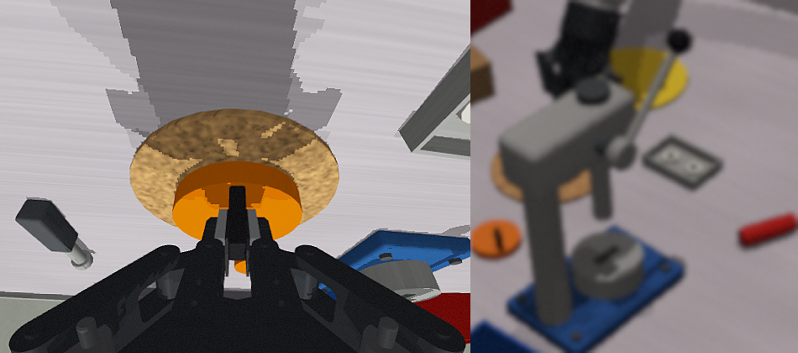

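The cover hovers over the cork mat, centred at (237,200) in the wrist half, and the bare nest shows at (605,262) in the scene half with the lever up. I'm lowering it the last 3 mm.

send_rows(commands=[0,0,0,0.0005,-0.001,0.001,0,0,0,0,0.0005,-0.001,0.0005,0,0,0,0,0.0005,-0.001,0.001,0,0,0,0,0.0005,0,0.0005,0,0,0,0,0,0,0,0,0,0,0,0,0,0,0,0,0,0,0,0,0,0,0,0,0,0,0,0,0,0,0,0,0,0,0,0,0,0,0,0,0,0,0])

```text
t: 18.85
position: [0.5042, -0.2528, 0.0537]
orientation: [-0.053, 0.953, 0.015, 0.298]
wrist_force: [-2.0, -2.7, 5.5]
gripper_width: 0.0086
grip_force: 60.1
```

It's on the mat (Fz rose to +5.5 N). I'm releasing and backing out along the tool axis.

send_rows(commands=[0,0,0,0,0,0,0.2,0,0,0,0,0,0,0.4,0,0,0,0,0,0,0.5,0,0,0,0,0,0,0.5,0,0,0,0,0,-0.01,0.5,0,0,0,0,0,-0.02,0.5,0,0,0,0,0,-0.03,0.5,0,0,0,0,0,-0.03,0.5,0,0,0,0,0,-0.03,0.5,0,0,0,0,0,-0.03,0.5])

```text
t: 19.85
position: [0.4277, -0.2607, 0.163]
orientation: [-0.054, 0.954, 0.016, 0.296]
wrist_force: [-0.1, -0.8, -1.4]
gripper_width: 0.0424
grip_force: 0.0
```

Run:
```python
from h import *
s=r.state();print(s["t"],s["position"],s["wrist_force"])
shot("wrist");f=load("wrist");px,X=cloud(f);hsv=cv2.cvtColor(f["im"],cv2.COLOR_RGB2HSV)[px[:,1],px[:,0]]
m=(np.hypot(X[:,0]-.5375,X[:,1]+.25)<.09)&(hsv[:,0]<18)&(hsv[:,1]>200)&(X[:,2]>.020)&(X[:,2]<.035)
C=X[m];print(m.sum(),cv2.minEnclosingCircle(C[:,:2].astype(np.float32)))
k=np.linalg.lstsq(np.c_[C[:,:2]-[.5375,-.25],np.ones(len(C))],C[:,2],rcond=None)[0];print("plane",k)
shot("scene");g=load("scene");yaw=np.radians(-4.5);e=np.array([np.cos(yaw),np.sin(yaw),0]);piv=np.array([.6875,.0184,.24])
for a in(1.1,1.2,1.3):
    B=piv+.13*(-e*np.cos(a-.5236)+np.array([0,0,1])*np.sin(a-.5236));print(a,((proj(g,B)[0]-[190,150])*2.52+[470.4,0]).round(1))
```

```text
19.85 [ 0.42769353 -0.26071257  0.16297284] [-0.07125884 -0.77071086 -1.42190357]
3730 ((0.5385642647743225, -0.24769942462444305), 0.04847899451851845)
plane [0.00354194 0.00148305 0.02347986]
1.1 [689.8  48.9]
1.2 [684.7  43.5]
1.3 [678.9  39.1]
```

The cover lies flat and centred within 3 mm. The lever ball was at (680,41) in the last picture, which puts the lever at about 1.28 rad.

```bash
python3 -c "
from cell import r
print(r.finish_job())"
```

```text
the job is handed in; nothing more can be done
None
```

I handed the job in at about 20 s: the lever is up at about 1.28 rad, and the cover lies flat on the cork mat, the right way up and within about 3 mm of its centre. The first grip on the lever ball slipped partway, so I pushed it to the stop with shut fingers instead; the hand-in returned no verdict.

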